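# Print the weight ticket for a hollow brick

## Task

Print the weight ticket for the hollow brick on the scale: first switch on the ticket printer by pushing the raised end of its rocker down until it has tipped fully over, then push the terminal's round key fully in so that it stays in and freezes the reading, and last press the long bar key fully down and let it spring back up. Just press with the fingertips, in this order; do not press the square and cross keys, and do not lift, push away or knock over the brass weight and the two small clay samples that stand among them.

Things in the scene. Friction and masses are not known exactly. Their poses are not given: they have to be found in the camera images.
- printer: grey ticket printer, fixed box 150 (x) x 120 (y) x 90 mm tall; origin at the centre of its underside, x to its back (the end with the paper slot), z up. On its top, 20 mm towards its front from the centre, sits a white rocker, the printer's switch
- rocker (a joint): tip angle of the white rocker, a flat paddle 70 mm long (along the printer's x), 30 mm wide and 8 mm thick, pivoted at its middle 106 mm above the bench. 0 to 0.04 = off (end towards the printer's back raised, sloping 0.2 rad), 0.4 = fully tipped over, on (that end down, sloping 0.2 rad the other way). It stays where it is left; friction takes about 3 N at the raised end
- rocker_raised (a point): point on the paddle's upper face, on its middle line, 24 mm from the pivot (11 mm from the end's edge) on the end that is raised when off; moves with it, from about 115 mm down to about 105 mm above the bench
- rocker_lowered (a point): the matching point on the other end of the paddle, low when off
- terminal: weighing terminal, fixed flat grey box 250 (x) x 200 (y) x 45 mm tall; origin at the centre of its underside, x to its back, z up. A flat dark display lies at its back; in front of it four black key modules sit in a 2 x 2 grid, 80 mm apart in x and 84 mm in y, in any order. The caps are all white and differ only in shape
- round_key_top (a point): centre of the top face of the round key's white cap, moving with it: when up, 24 mm above the terminal's top (69 mm above the bench). Cap: disc 34 mm across. The cap stands 14 mm proud of its black 64 x 64 mm module when up, 7 mm when fully pressed; press straight down.
- round_key (a joint): m that the round key is pushed in: 0 = out, 0.007 = fully in. It has no spring: it stays where it is pushed; moving it takes about 4 N
- bar_key_top (a point): centre of the top face of the bar key's white cap, moving with it: when up, 24 mm above the terminal's top (69 mm above the bench). Cap: long bar 54 mm (terminal's y) x 18 mm (x). The cap stands 14 mm proud of its black 64 x 64 mm module when up, 7 mm when fully pressed; press straight down.
- bar_key (a joint): the bar key. It springs back by itself. Joint value: m pressed, 0 = up, 0.007 = fully down; starts moving at about 1.5 N, fully down takes about 5 N.
- square_key_top (a point): centre of the top face of the square key's white cap, moving with it: when up, 24 mm above the terminal's top (69 mm above the bench). Cap: 30 x 30 mm. Not to be pressed. The cap stands 14 mm proud of its black 64 x 64 mm module when up, 7 mm when fully pressed; press straight down.
- square_key (a joint): the square key. It springs back by itself. Joint value: m pressed, 0 = up, 0.007 = fully down; starts moving at about 1.5 N, fully down takes about 5 N.
- cross_key_top (a point): centre of the top face of the cross key's white cap, moving with it: when up, 24 mm above the terminal's top (69 mm above the bench). Cap: plus-shaped, 34 mm over the arms, each 12 mm wide. Not to be pressed. The cap stands 14 mm proud of its black 64 x 64 mm module when up, 7 mm when fully pressed; press straight down.
- cross_key (a joint): the cross key. It springs back by itself. Joint value: m pressed, 0 = up, 0.007 = fully down; starts moving at about 1.5 N, fully down takes about 5 N.
- weight: brass calibration weight, 26 mm across, 42 mm tall with a thin neck, loose, standing on the rear of the terminal's top beside the display; origin at its underside
- core: loose drilled clay core, upright cylinder 26 mm across and 55 mm tall, on the bench between printer and terminal; origin at its underside
- offcut: loose clay offcut, 45 x 28 x 46 mm, on the bench between printer and terminal, farther away than the core; origin at its underside
Things that resemble listed ones, but are neither listed nor needed, are in the scene too. Leave any orange look-alike of the printer alone.

How it is judged:
On the way, in this order (a step that is already met when the one before it is completed fails the run):
1. the printer's rocker is tipped over to on (value of joint rocker above 0.34 rad), for 0.1 s.
2. the round key is pushed in (value of joint round_key above 0.0052 m), for 0.1 s.
3. the bar key is pressed down (value of joint bar_key above 0.005 m), for 0.05 s.
4. the bar key has sprung back up (value of joint bar_key below 0.0015 m), for 0.1 s.
At the end, for the whole second after the job is handed in: The rocker is tipped over (above 0.34 of 0.4 rad), the round key is still in (above 5.2 of 7 mm), the bar, square and cross keys are up (within 1.5 mm), and the weight, the core and the offcut are within 25 mm of where they were (value of joint rocker above 0.34 rad and value of joint round_key above 0.0052 m and value of joint each of bar_key, square_key, cross_key below 0.0015 m and distance of each of weight, core, offcut from where it was at the start of the episode below 0.025 m); the robot touches nothing.
It fails at once if the round key is pushed in before the rocker is on (value of joint round_key above 0.003 m and value of joint rocker below 0.3 rad).
It fails at once if the bar key is pressed before the round key is in (value of joint bar_key above 0.003 m and value of joint round_key below 0.004 m).
It fails at once if the square key is pressed (value of joint square_key above 0.003 m).
It fails at once if the cross key is pressed (value of joint cross_key above 0.003 m).
It fails at once if the weight, the core or the offcut is lifted, pushed away or knocked over (distance of any of weight, core, offcut from where it was at the start of the episode above 0.025 m or angle between any of weight, core, offcut's own z axis and vertical above 0.4 rad).
It also fails if it takes over 48 s, if anything falls off the work surface, if the arm or the gripper's body presses on something with over 40 N, if the wrist force passes 120 N, or if a joint passes its speed limit or range.

## Robot

A 7-joint arm with a two-finger parallel gripper is mounted at the origin on the work surface. World frame = base frame: x ahead of the robot, y to its left, z up, the work surface at z = 0. Lengths are in m, angles in rad, forces in N, time in s.
With the tool pointing down it reaches from about 0.425 to 0.875 m from the base axis. Payload 8.4 kg.
Tool frame: the origin (TCP) lies midway between the tips of the shut fingers; the grasp point (between the pads) lies 19 mm behind it; z points along the fingers, y is the direction in which the jaws open and shut (so a half turn about z gives the same grasp; the last joint's range is limited). The gripper opens to 87 mm and grips with 3 to 60 N. Pads are 19 mm wide; open, the fingers measure 117 mm over their backs; the gripper's body (75 mm by 190 mm) begins 51 mm behind the grasp point.
Start: joints at [1.021, 0.333, 0.04, 1.465, -0.013, 1.343, -0.059], TCP at [0.283, -0.585, 0.223] pointing down, gripper open.
Joint ranges: [-2.58, 2.58], [-0.38, 2.09], [-1.3, 1.39], [0.25, 2.4], [-1.5, 4.64], [0.08, 2.09], [-2.65, 2.65]. Speed limits (rad/s): [2.22, 2.22, 2.79, 2.79, 3.14, 3.14, 3.14].

## Interface

Orientations are given as [roll, pitch, yaw] about the fixed x, y, z axes, in that order (R = Rz(yaw) Ry(pitch) Rx(roll)).
In Python, from rig import robot, viewer gives the robot as it stands. The module is installed in compiled form; this text tells all that it offers.
- The arm moves only by the tool move_arm, never from a script. Its arguments are lists of equal length, an entry for each row: "delta_pos": the shift along the tool's x, y, z in m, a list of three; "spin": the turn about the tool's z in rad; "jaw": the closure, from 0 (fully open) to 1 (shut). A call has 1 to 12 rows; each row shifts and turns the commanded pose from where the row before left it, along the tool's axes as they then stand; what a row does not reach is not made up. A row lasts 1/10 s, in which the tool goes at most 50 mm and 8.59 degrees, less where a joint would pass 70% of its speed; a pose out of reach is approached as far as the arm can. A call with a gripper value outside its range is refused whole. The fingers move at their own pace and stop on an object; "squeeze" is the grip in N (left out, the last holds). Time passes only in rows, so rows that do not move let the fingers close. It gives the time, the measured TCP pose, the force and the opening at its end, in the units of the state.
- robot.get_state(): the state, without advancing time (a new reading comes with each control period).
- viewer.get_image(name): name is "scene" or "top" or "wrist"; returns a dict with "pixels" (384x512x3 uint8, red, green, blue), "z_map" (384x512 float32, m along the optical axis (not along the pixel's ray), 0 where there is no reading), "vfov" (degrees; the focal length in pixels is half the picture's height over the tangent of half this angle, whatever the lens; pixels are square), "cx", "cy" (the principal point, pixels), "k1" (the pictures are not rectified: a ray, as slopes to the right and down, at radius r is drawn at 1 + k1 r^2 times it, then the intrinsics apply), "T" (4x4, takes a point from camera to world coordinates). Camera axes: x right, y up, looking along -z (the intrinsics and any distortion apply to the point x, -y, -z); pixel columns grow to the right and rows downward; lengths in m; the calibration is good to about 2 mm. A picture is of the moment at which its call begins.
- robot.sign_off(): hands the job in, once; it reports no verdict.
The state is a dict: "clock": time; "joint_positions": joint angles; "qvel": joint speeds; "effort": joint torques, N m; "tcp_pos": TCP position; "tcp_rot": TCP orientation; "contact_force": force on the tool from outside, world axes, zero at the start; "moment": the same for the moment, N m; "width": finger opening in m.
Only numpy, scipy, OpenCV 4.12 (cv2) and the standard library are available. Lean on these libraries where they do the work, as an engineer would, in place of code of your own. Each camera call takes 0.05 s, during which the arm holds its last target.

## Working session

There is one attempt and no reset: what is moved stays moved. The work goes in short steps, Python scripts to look and compute and a tool call to move; the robot and the scene stay as the last step left them, time stands still between calls to the robot, and variables do not carry over. Pictures are saved under pics/ and viewed, and the job is handed in when it is done.

Besides the shell and the picture viewer there is one more tool, called after "Request:" as name([rows], argument=value, ...), one row to a line, values as JSON. move_arm: Moves the arm, as the interface text tells. Its arguments: {"type":"object","properties":{"delta_pos":{"type":"array"},"spin":{"type":"array"},"jaw":{"type":"array"},"squeeze":{"type":"number"}},"required":["delta_pos","spin","jaw"]}

```bash
mkdir -p pics; cat > h.py <<'E'
import numpy as np, cv2
from rig import robot, viewer
def grab(n,tag):
    d=viewer.get_image(n); cv2.imwrite(f'pics/{tag}.png',d['pixels'][:,:,::-1]); np.save(f'pics/{tag}.npy',d,allow_pickle=True); return d
def load(tag): return np.load(f'pics/{tag}.npy',allow_pickle=True).item()
def world(d):
    h,w=d['z_map'].shape; f=h/2/np.tan(np.radians(d['vfov'])/2)
    K=np.array([[f,0,d['cx']],[0,f,d['cy']],[0,0,1]])
    v,u=np.mgrid[:h,:w].astype(np.float64)
    p=cv2.undistortPointsIter(np.stack([u.ravel(),v.ravel()],1)[:,None],K,np.array([d['k1'],0,0,0,0.]),None,None,(3,50,1e-9))[:,0]
    z=d['z_map'].ravel().astype(float)
    P=np.stack([p[:,0]*z,-p[:,1]*z,-z,np.ones_like(z)])
    W=(d['T']@P)[:3].T.reshape(h,w,3); W[d['z_map']==0]=np.nan
    return W
E
python3 - <<'E'
from h import *
for n in ('top','scene'):
    d=grab(n,n+'0'); print(n,d['vfov'],d['cx'],d['cy'],d['k1'],d['T'].round(3).tolist())
print(robot.get_state())
E
```

```text
top 56.94010245224943 250.43198911242487 195.2706982527552 -0.09655957674507347 [[0.079, 0.971, -0.224, 0.25], [-0.997, 0.078, -0.015, -0.1], [0.003, 0.224, 0.975, 1.056], [0.0, 0.0, 0.0, 1.0]]
scene 47.591914278697544 248.6595629428758 187.4544524400966 -0.08724031428108932 [[-0.889, -0.304, 0.344, 0.886], [0.459, -0.586, 0.668, 0.726], [-0.002, 0.751, 0.66, 0.91], [0.0, 0.0, 0.0, 1.0]]
{'clock': 0.1, 'joint_positions': array([ 1.02076985,  0.33383273,  0.03987517,  1.46617021, -0.01339963,
        1.34330525, -0.05853486]), 'qvel': array([ 0.0005321 , -0.00099987, -0.00062738, -0.0022691 , -0.00034664,
        0.00088853, -0.00041584]), 'effort': array([ 4.28971616e-03, -6.57814908e+01,  1.33990042e+00, -4.04701602e+01,
       -5.97121404e-02,  4.10767877e-02, -2.91469377e-06]), 'tcp_pos': array([ 0.28300341, -0.58468923,  0.22175928]), 'tcp_rot': array([-3.14014634e+00,  9.74646863e-05,  4.50774574e-01]), 'contact_force': array([ 0.50358005, -0.08234681,  0.0771648 ]), 'moment': array([ 0.01327345, -0.05150462, -0.01805775]), 'width': 0.08727185749140201}
```

View pics/top0.png

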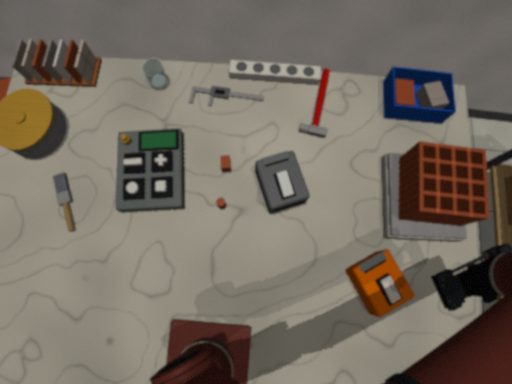

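View pics/scene0.png

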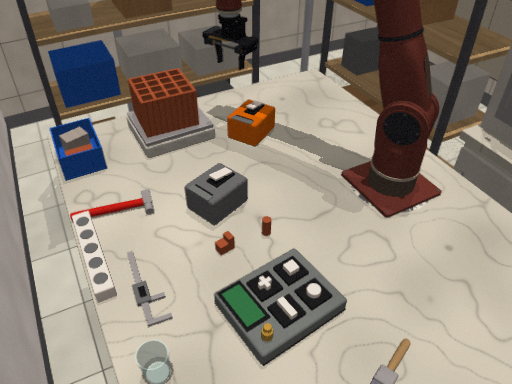

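The top view shows the grey printer at about (282,181), with a white rocker at (285,184). The terminal is at about (150,170), with the bar key at (132,161), the cross at (161,159), the round key at (132,187) and the square at (162,185). The core is at (221,203) and the offcut at (226,163). The orange look-alike at (380,283) stays untouched. Next I'll measure these.

```bash
cat > m.py <<'E'
from h import *
for tag in ('top0','scene0'):
    d=load(tag); W=world(d); px=d['pixels'].astype(int)
    wh=(px.min(2)>175)
    def comp(zlo,zhi,mask,name,amin=15):
        m=(mask&(W[...,2]>zlo)&(W[...,2]<zhi)).astype(np.uint8)
        n,l,s,c=cv2.connectedComponentsWithStats(m)
        for i in range(1,n):
            if s[i,4]<amin: continue
            p=W[l==i]; r=cv2.minAreaRect((p[:,:2]*1000).astype(np.float32))
            q=np.linalg.svd(p-p.mean(0),full_matrices=False)[2][2] if len(p)>3 else 0
            print(tag,name,c[i].round(1),s[i,4],'med',np.median(p,0).round(4),'rect',np.round(r[0],1),np.round(r[1],1),round(r[2],1),'n',q.round(3))
    comp(.055,.08,wh,'caps'); comp(.092,.125,wh,'rocker')
    a=np.ones_like(wh)
    comp(.038,.2,a,'all',60)
E
python3 m.py
```

```text
top0 all [473.6   5.2] 963 med [ 1.2443 -0.8508  0.0612] rect [1243.7 -784.5] [ 14.3 436.2] 0.3 n [1.    0.003 0.007]
top0 all [52.5 58.9] 2594 med [0.869  0.5945 0.0946] rect [881.3 598.3] [105.9 234.8] 0.1 n [-0.327 -0.051  0.944]
top0 all [153.2  69.6] 372 med [0.8665 0.2575 0.0672] rect [862.1 254.3] [67.3 66.8] 80.9 n [ 0.017 -0.039 -0.999]
top0 all [274.8  69.1] 889 med [ 0.9095 -0.1312  0.0402] rect [ 910.8 -130.7] [297.9  49.8] 89.9 n [-0.015  0.    -1.   ]
top0 all [420.5  92.8] 2787 med [ 0.8551 -0.6087  0.0656] rect [ 857.4 -599.5] [203.1 144.2] 89.9 n [ 0.006 -0.019 -1.   ]
top0 all [ 27.8 121.8] 3320 med [0.6461 0.612  0.1014] rect [661.8 623. ] [206.6 174. ] 16.0 n [-0.066 -0.147  0.987]
top0 all [148.8 169.4] 5100 med [0.5352 0.225  0.0469] rect [544.2 228.1] [252.8 198.7] 7.9 n [ 0.006 -0.013  1.   ]
top0 all [435.3 191.1] 8936 med [ 0.5099 -0.5792  0.1626] rect [ 521.9 -606.7] [258.8 238.5] 1.1 n [-0.428  0.425  0.798]
top0 all [281.3 180.8] 2328 med [ 0.5198 -0.1693  0.0902] rect [ 527.8 -171.6] [152.7 121.2] 21.7 n [-0.057  0.045  0.997]
top0 all [225.  165.1] 60 m
[... 2406 characters left out ...]
 [215.7 189.2] 2147 med [ 0.5451 -0.1449  0.0896] rect [ 533.5 -168.8] [153.1 123. ] 21.3 n [0.049 0.262 0.964]
scene0 all [ 92.2 252.7] 1505 med [ 0.9156 -0.1114  0.0414] rect [ 915.4 -130.4] [299.3  49.5] 89.9 n [-0.005  0.002  1.   ]
scene0 all [266.  221.3] 87 med [0.4623 0.0057 0.0538] rect [459.3   2.6] [25.9 24.7] 14.5 n [0.27  0.454 0.849]
scene0 all [228. 236.] 78 med [5.757e-01 1.000e-04 4.630e-02] rect [575.   0.] [18.6 29.9] 13.2 n [0.167 0.102 0.981]
scene0 all [278.8 301. ] 7643 med [0.5639 0.2454 0.0479] rect [548.3 229.8] [251.8 201.5] 7.5 n [0.013 0.002 1.   ]
scene0 all [152.5 357.8] 805 med [0.8663 0.2417 0.0666] rect [866.2 256.1] [64.8 68.4] 10.2 n [-0.117 -0.03   0.993]
```

```bash
sed 's/>175/>135/; s/^    comp(.038.*//' m.py > m2.py; python3 m2.py | grep top0
```

```text
top0 caps [160.1 159.3] 46 med [0.565  0.1885 0.0688] rect [564.3 188.2] [22.1 20.8] 49.9 n [-0.057 -0.026 -0.998]
top0 caps [132. 161.] 73 med [0.5526 0.2719 0.069 ] rect [552.7 271.4] [13.6 49.3] 9.6 n [0.029 0.018 0.999]
top0 caps [159.9 185.3] 79 med [0.4853 0.1781 0.0691] rect [484.6 177.9] [27.5 24.3] 8.5 n [ 0.017 -0.014 -1.   ]
top0 caps [131.5 187.1] 75 med [0.4735 0.2605 0.0692] rect [474.  260.8] [24.8 28.2] 5.1 n [ 0.041 -0.022  0.999]
top0 rocker [57.2 51.6] 34 med [0.8841 0.5634 0.1134] rect [883.3 563. ] [92.2  9. ] 2.3 n [ 0.005 -0.715 -0.7  ]
top0 rocker [284.8 182.9] 237 med [ 0.51   -0.1784  0.1101] rect [ 510.4 -178.5] [66.6 27.3] 22.1 n [ 0.165  0.075 -0.983]
top0 rocker [386.7 282.2] 53 med [ 0.2606 -0.464   0.1149] rect [ 260.  -464.1] [16.7 24.9] 34.4 n [-0.19  -0.153  0.97 ]
```

Both cameras agree to about 5 mm, and the sizes and heights match the spec. I'm averaging the two views: rocker_raised ≈ (0.534,-0.170,0.115), round ≈ (0.476,0.262,0.069), bar ≈ (0.555,0.2725,0.069). Printer yaw is about 0.376 and terminal yaw about 0.135. I'll lift, shut the jaws and align first.

Request:
move_arm([
  [0,0,-0.02],
  [0,0,-0.02],
  [0.02,-0.015,0],
  [0.032,-0.025,0],
  [0.032,-0.025,0],
  [0.032,-0.025,0],
  [0.032,-0.025,0],
  [0.032,-0.025,0],
  [0.032,-0.025,0],
  [0.032,-0.025,0],
  [0.032,-0.025,0],
  [0.03,-0.023,0],
], spin=[0.075,0,0,0,0,0,0,0,0,0,0,0], jaw=[1,1,1,1,1,1,1,1,1,1,1,1], squeeze=20)

```text
clock: 1.3
tcp_pos: [0.481, -0.2494, 0.2624]
tcp_rot: [-3.141, 0.0, 0.376]
contact_force: [0.1, -0.1, -0.8]
width: 0.0029
```

Request:
move_arm([
  [0.03,-0.02,0],
  [0.03,-0.02,0],
  [0,0,0],
  [0,0,0],
  [0,0,0],
], spin=[0,0,0,0,0], jaw=[1,1,1,1,1])

```text
clock: 1.8
tcp_pos: [0.5209, -0.1933, 0.2623]
tcp_rot: [-3.142, 0.001, 0.374]
contact_force: [0.5, 0.2, -0.7]
width: 0.0007
```

```bash
cat > to.py <<'E'
import sys
from h import *
x,y,z,yaw=map(float,sys.argv[1:5]); s=robot.get_state(); p=s['tcp_pos']; c=s['tcp_rot'][2]
d=np.array([x,y])-p[:2]
for a in (c,yaw): print('yaw',round(a,3),'dx',(d@[np.cos(a),np.sin(a)]).round(4),'dy',(d@[np.sin(a),-np.cos(a)]).round(4),'dz',round(p[2]-z,4),'spin',round(c-yaw,3))
print(p.round(4),s['contact_force'].round(1),s['clock'])
E
python3 to.py .5337 -.1695 .12 .376
python3 -c "
from h import *
grab('wrist','w1')"
```

```text
yaw 0.374 dx 0.0206 dy -0.0175 dz 0.1423 spin -0.002
yaw 0.376 dx 0.0206 dy -0.0175 dz 0.1423 spin -0.002
[ 0.5209 -0.1933  0.2623] [ 0.5  0.2 -0.7] 1.8
```

View pics/w1.png

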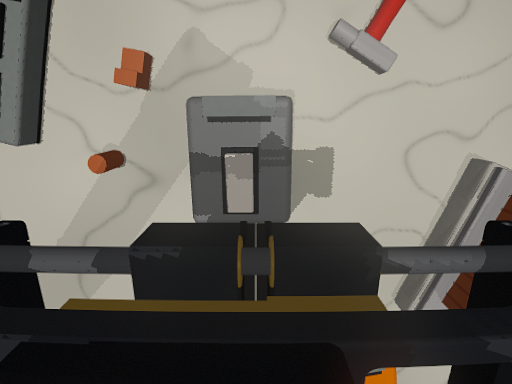

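The wrist view shows the printer directly ahead with the white rocker around (240,182), and the core and offcut well to the left. I'll use it for a third measurement.

```bash
python3 - <<'E'
from h import *
d=load('w1');W=world(d);px=d['pixels'].astype(int)
a=W[100:220,190:292]; m=(a[...,2]>.098)&(a[...,2]<.125)
p=a[m];r=cv2.minAreaRect((p[:,:2]*1000).astype(np.float32));print(m.sum(),r,np.median(p,0),np.linalg.svd(p-p.mean(0),full_matrices=False)[2][2])
E
```

```text
1651 ((511.976318359375, -177.88201904296875), (69.27003479003906, 32.46250915527344), 21.77839469909668) [ 0.51437021 -0.17735689  0.10989475] [-0.16249502 -0.07160749  0.98410758]
```

All three views agree, so I'm going in.

Request:
move_arm([
  [0.0205,-0.0175,0],
  [0,0,0.03],
  [0,0,0.035],
  [0,0,0.035],
  [0,0,0.03],
  [0,0,0],
  [0,0,0],
  [0,0,0],
], spin=[0,0,0,0,0,0,0,0], jaw=[1,1,1,1,1,1,1,1])

```text
clock: 2.65
tcp_pos: [0.5353, -0.1691, 0.1347]
tcp_rot: [3.14, -0.002, 0.375]
contact_force: [-0.6, -0.1, 0.6]
width: 0.0003
```

Request:
move_arm([
  [0,0,0.008],
  [0,0,0.005],
  [0,0,0.004],
  [0,0,0.004],
  [0,0,0.004],
  [0,0,0.002],
  [0,0,0],
], spin=[0,0,0,0,0,0,0], jaw=[1,1,1,1,1,1,1])

```text
clock: 3.35
tcp_pos: [0.5357, -0.1679, 0.1069]
tcp_rot: [3.14, -0.002, 0.376]
contact_force: [1.4, 2.9, 10.7]
width: 0.0004
```

Request:
move_arm([
  [0,0,0.001],
  [0,0,0.001],
  [0,0,0.001],
  [0,0,0],
], spin=[0,0,0,0], jaw=[1,1,1,1])

```text
clock: 3.75
tcp_pos: [0.5359, -0.168, 0.1064]
tcp_rot: [3.139, -0.003, 0.376]
contact_force: [-7.9, 4.6, 32.4]
width: 0.0006
```

The tip is on the hard stop: 32 N with no further travel. I'll retract and check.

Request:
move_arm([
  [0,0,-0.01],
  [0,0,-0.03],
  [0,0,-0.04],
  [0,0,-0.04],
  [0,0,-0.03],
  [-0.03,0.02,0],
  [-0.03,0,0],
  [0,0,0],
  [0,0,0],
], spin=[0,0,0,0,0,0,0,0,0], jaw=[1,1,1,1,1,1,1,1,1])

```text
clock: 4.65
tcp_pos: [0.4853, -0.2092, 0.2524]
tcp_rot: [-3.141, 0.0, 0.375]
contact_force: [0.9, 0.6, 0.3]
width: 0.0007
```

```bash
python3 - <<'E'
from h import *
d=grab('wrist','w2');W=world(d)
m=(W[...,2]>.098)&(W[...,2]<.125)&(abs(W[...,0]-.512)<.05)&(abs(W[...,1]+.178)<.05)
p=W[m];n=np.linalg.svd(p-p.mean(0),full_matrices=False)[2][2];n*=np.sign(n[2]);print(m.sum(),n,np.arctan2(n[:2]@[.93,.367],n[2]))
E
python3 to.py .476 .2615 .2 .135
```

```text
2009 [0.18821545 0.06831402 0.97974902] 0.2014766560885007
yaw 0.376 dx 0.1634 dy -0.4409 dz 0.0523 spin 0.241
yaw 0.135 dx 0.0534 dy -0.4671 dz 0.0523 spin 0.241
[ 0.4859 -0.2086  0.2523] [ 0.7  0.4 -0.8] 4.7
```

View pics/w2.png

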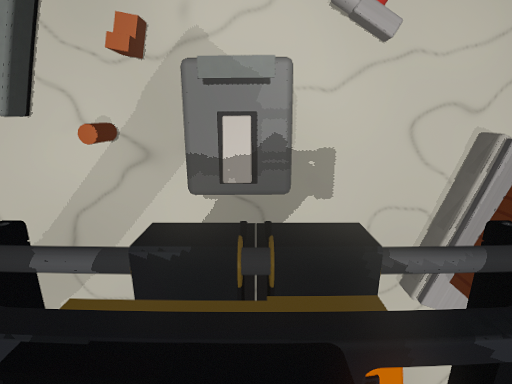

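The rocker slope is now +0.201 rad the other way (at w2 pixel (237,149)), so it is fully on. Next is the terminal, stopping short to look.

Request:
move_arm([
  [0,0,0],
  [0,0,0],
  [0,-0.03,0],
  [0,-0.045,0],
  [0,-0.045,0],
  [0,-0.045,0],
  [0,-0.045,0],
  [0,-0.045,0],
  [0,-0.045,0],
  [0,-0.045,0],
  [0,-0.045,0],
  [0,-0.045,0],
], spin=[0.12,0.12,0,0,0,0,0,0,0,0,0,0], jaw=[1,1,1,1,1,1,1,1,1,1,1,1])

```text
clock: 5.9
tcp_pos: [0.4261, 0.225, 0.2526]
tcp_rot: [-3.141, -0.0, 0.137]
contact_force: [0.9, -0.4, 0.3]
width: 0.0005
```

Request:
move_arm([
  [0,-0.025,0],
  [0,0,0],
  [0,0,0],
  [0,0,0],
], spin=[0,0,0,0], jaw=[1,1,1,1])

```text
clock: 6.3
tcp_pos: [0.4238, 0.2461, 0.2523]
tcp_rot: [3.141, 0.001, 0.135]
contact_force: [-0.6, 0.5, 0.7]
width: 0.0003
```

```bash
python3 - <<'E'
from h import *
d=grab('wrist','w3');W=world(d)
m=((W[...,2]>.063)&(W[...,2]<.075)).astype(np.uint8)
n,l,s,c=cv2.connectedComponentsWithStats(m)
for i in range(1,n):
    if s[i,4]<100: continue
    p=W[l==i];print(c[i].round(),s[i,4],cv2.minAreaRect((p[:,:2]*1000).astype(np.float32)),np.median(p,0).round(4))
E
python3 to.py .476 .2615 .08 .135
```

```text
[323.  57.] 609 ((566.4642333984375, 190.25466918945312), (30.1165828704834, 30.95304298400879), 50.09355163574219) [0.5663 0.1906 0.0683]
[247.  56.] 868 ((555.314453125, 272.6228332519531), (17.417219161987305, 53.9323616027832), 7.52828311920166) [0.5552 0.2727 0.0683]
[248. 130.] 670 ((476.84747314453125, 261.6967468261719), (32.973114013671875, 32.44003677368164), 7.635028839111328) [0.4768 0.262  0.0684]
[320. 130.] 676 ((487.7569885253906, 179.33987426757812), (29.76905059814453, 29.298948287963867), 8.159440040588379) [0.488  0.1798 0.0683]
yaw 0.134 dx 0.0537 dy -0.0085 dz 0.1724 spin -0.001
yaw 0.135 dx 0.0537 dy -0.0085 dz 0.1724 spin -0.001
[0.4239 0.2459 0.2524] [0.7 0.6 0.9] 6.35
```

View pics/w3.png

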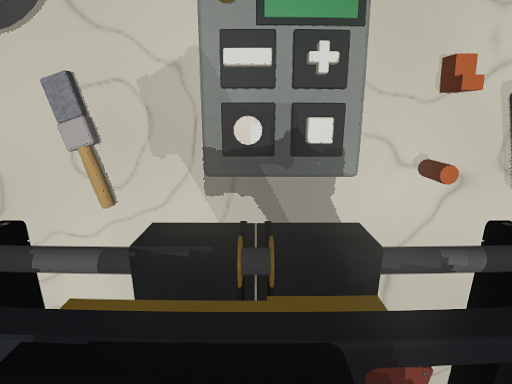

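The wrist view shows the round key at (248,130) and the bar at (247,56). Their positions match the averages within 1 mm. I'll go over the round key and descend.

Request:
move_arm([
  [0.027,-0.0045,0],
  [0.027,-0.0045,0],
  [0,0,0.04],
  [0,0,0.04],
  [0,0,0.04],
  [0,0,0.03],
  [0,0,0.013],
  [0,0,0],
  [0,0,0],
  [0,0,0],
], spin=[0,0,0,0,0,0,0,0,0,0], jaw=[1,1,1,1,1,1,1,1,1,1])

```text
clock: 7.35
tcp_pos: [0.477, 0.2635, 0.0914]
tcp_rot: [-3.141, -0.003, 0.135]
contact_force: [-1.1, 0.4, 0.6]
width: 0.0007
```

Request:
move_arm([
  [0,0,0.01],
  [0,0,0.008],
  [0,0,0.004],
  [0,0,0.003],
  [0,0,0.003],
  [0,0,0.001],
  [0,0,0],
  [0,0,0],
], spin=[0,0,0,0,0,0,0,0], jaw=[1,1,1,1,1,1,1,1])

```text
clock: 8.15
tcp_pos: [0.4759, 0.263, 0.062]
tcp_rot: [3.141, -0.0, 0.136]
contact_force: [-5.7, -5.7, 21.1]
width: 0.0004
```

Request:
move_arm([
  [0,0,0.001],
  [0,0,0],
  [0,0,0],
], spin=[0,0,0], jaw=[1,1,1])

```text
clock: 8.45
tcp_pos: [0.476, 0.263, 0.0619]
tcp_rot: [3.14, -0.001, 0.136]
contact_force: [-9.7, -7.2, 30.4]
width: 0.0004
```

Request:
move_arm([
  [0,0,-0.01],
  [0,0,-0.03],
  [0,0,-0.04],
  [0,0,-0.03],
  [-0.02,0,-0.02],
  [-0.03,0,-0.03],
  [-0.01,0,0],
  [0,0,0],
  [0,0,0],
], spin=[0,0,0,0,0,0,0,0,0], jaw=[1,1,1,1,1,1,1,1,1])

```text
clock: 9.35
tcp_pos: [0.4167, 0.2544, 0.2189]
tcp_rot: [3.141, 0.0, 0.135]
contact_force: [0.3, -0.2, 0.9]
width: 0.0004
```

```bash
cat > k.py <<'E'
from h import *
import sys
d=grab('wrist',sys.argv[1]);W=world(d)
for n,x,y in (('round',.4765,.2618),('bar',.5553,.2726),('cross',.5664,.1905),('square',.4877,.1795)):
    m=(np.hypot(W[...,0]-x,W[...,1]-y)<.005); print(n,m.sum(),np.median(W[m],0).round(4))
E
python3 k.py w4;python3 to.py .5555 .2726 .08 .135
```

```text
round 72 [0.4765 0.2618 0.0615]
bar 91 [0.5553 0.2726 0.0683]
cross 86 [0.5663 0.1904 0.0687]
square 72 [0.4878 0.1797 0.0685]
yaw 0.135 dx 0.1399 dy 0.0007 dz 0.1387 spin 0.0
yaw 0.135 dx 0.1399 dy 0.0006 dz 0.1387 spin 0.0
[0.4167 0.2544 0.2187] [ 1.   0.3 -0.6] 9.4
```

View pics/w4.png

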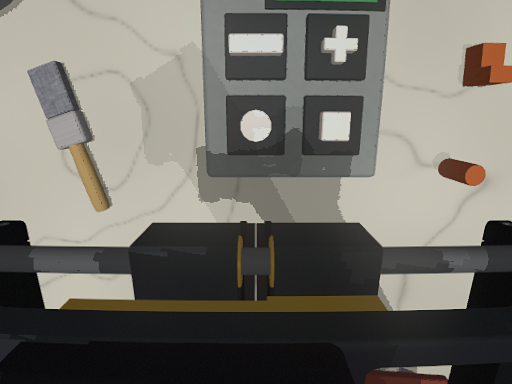

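The round key is down 7 mm and stays in, and the others are up. Next is the bar key.

Request:
move_arm([
  [0.03,0,0],
  [0.04,0,0],
  [0.04,0,0],
  [0.03,0,0],
  [0,0,0.03],
  [0,0,0.04],
  [0,0,0.04],
  [0,0,0.017],
  [0,0,0],
  [0,0,0],
  [0,0,0],
], spin=[0,0,0,0,0,0,0,0,0,0,0], jaw=[1,1,1,1,1,1,1,1,1,1,1])

```text
clock: 10.5
tcp_pos: [0.5563, 0.2747, 0.0947]
tcp_rot: [-3.141, -0.003, 0.136]
contact_force: [0.1, -0.3, 0.1]
width: 0.0003
```

Request:
move_arm([
  [0,0.001,0.01],
  [0,0,0.01],
  [0,0,0.005],
  [0,0,0.003],
  [0,0,0.003],
  [0,0,0.001],
  [0,0,0],
  [0,0,0],
], spin=[0,0,0,0,0,0,0,0], jaw=[1,1,1,1,1,1,1,1])

```text
clock: 11.3
tcp_pos: [0.5553, 0.2726, 0.0623]
tcp_rot: [3.14, -0.0, 0.135]
contact_force: [-7.1, -6.6, 17.5]
width: 0.0005
```

The bar key is on its stop: z is 62 mm at 17 N. I'll release and back off.

Request:
move_arm([
  [0,0,-0.005],
  [0,0,-0.02],
  [0,0,-0.04],
  [0,0,-0.04],
  [0,0,-0.03],
  [-0.03,0,-0.02],
  [-0.04,0,0],
  [-0.04,0,0],
  [-0.03,0,0],
  [0,0,0],
  [0,0,0],
  [0,0,0],
], spin=[0,0,0,0,0,0,0,0,0,0,0,0], jaw=[1,1,1,1,1,1,1,1,1,1,1,1])

```text
clock: 12.5
tcp_pos: [0.4173, 0.2539, 0.2157]
tcp_rot: [-3.141, -0.0, 0.135]
contact_force: [-0.3, -0.5, -0.3]
width: 0.0002
```

```bash
python3 k.py w5; python3 - <<'E'
from h import *
d=grab('scene','scene1');W=world(d);d0=load('scene0');W0=world(d0)
m=(W[...,2]>.098)&(W[...,2]<.125)&(abs(W[...,0]-.514)<.04)&(abs(W[...,1]+.178)<.04)
p=W[m];n=np.linalg.svd(p-p.mean(0),full_matrices=False)[2][2];n*=np.sign(n[2]);print('rocker n',m.sum(),n)
for nm,(u,v) in dict(core=(266,221),offcut=(228,238),weight=(267,331)).items():
    for w in (W0,W):
        q=w[v-9:v+10,u-9:u+10].reshape(-1,3); print(nm,np.nanmean(q,0).round(4))
print(robot.get_state()['contact_force'])
E
```

```text
round 73 [0.4764 0.2618 0.0611]
bar 90 [0.5554 0.2725 0.0683]
cross 88 [0.5665 0.1904 0.0685]
square 76 [0.4876 0.1795 0.0684]
rocker n 238 [0.07699859 0.25345762 0.96427717]
core [ 0.4434 -0.0265  0.016 ]
core [ 0.4435 -0.0262  0.0161]
offcut [ 0.5691 -0.0142  0.0199]
offcut [ 0.5692 -0.0141  0.0199]
weight [0.6241 0.3022 0.0584]
weight [0.624  0.3021 0.0583]
[ 0.40550346 -0.14016221  0.5995301 ]
```

View pics/scene1.png

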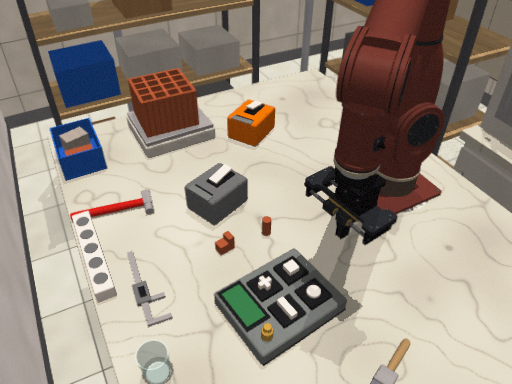

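The final scene shows the rocker tipped towards the printer's back at (220,175). The round key is low at (314,290), and the weight, core and offcut haven't moved. The arm is clear, so I'm handing in.

```bash
python3 -c "
from rig import robot
print(robot.sign_off())"
```

```text
the job is handed in; nothing more can be done
None
```

I pressed the three controls in order with the shut fingertips and handed the job in at about 12.6 s. The hand-in reports no verdict, so the results below are from my own checks.

- **Rocker:** it tipped fully over. The slope measured +0.20 rad the other way, and the finger was against the stop at 32 N. A rougher final fit from the scene camera gave a tilted normal, because it mixed in the paddle's side faces. It still leaned the right way, and nothing touched the rocker after the clean reading.
- **Round key:** it is in by about 7 mm and stayed in. The cap top reads 61 mm, where it was 68 mm before.
- **Bar key:** it was pressed to its stop (tip at 62 mm, 17 N) and sprang back to 68 mm.
- **Square and cross keys:** both read 68 mm before and after, so they were not pressed.
- **Weight, core and offcut:** all three are within about 0.3 mm of where they started.
- **Arm:** it stands clear at about 0.2 m height, with contact force under 1 N.

The top and scene cameras differed by about 5 mm on positions. I used their average, and the wrist camera agreed with it to about 1 mm before each press.

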